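# Lock an enclosure lid with a square panel key

### The job

Take the green-handled square key out of its black stand, work it gently into the square socket of the brass lock down in the round well of the grey enclosure's lid until it is fully home, and turn it clockwise until the lock comes up against its stop. Leave the key standing in the lock, never force the key or the lock, keep the hand and arm off the enclosure and leave the tape roll, the screwdriver and the multimeter alone.

Things in the scene. Friction and masses are not known exactly. Their poses are not given: they have to be found in the camera images.
- enclosure: Grey electrical enclosure lying on its back, fixed, 180 (x) x 150 (y) x 60 mm high; origin: centre of its underside. Its brass lock is sprung along the vertical: pressed anywhere it sinks, at 3.2 N first and 0.8 N more per mm, to a hard end at 8 mm (10 N), and springs back. Over 40 N between key and lock or enclosure, summed over all touching points, is forcing it.
- well (a point): Centre of the round well (38 mm across) in the lid, at lid-top height; axes as the enclosure's. The flat brass lock face lies 6.5 mm lower, with a 13.6 mm square socket, 16 mm deep, closed, mouth chamfered 0.7 mm. The lock floats: its socket's centre lies up to 4 mm off this point along x and up to 4 mm along y, unmeasured, different each time; stiff friction (25 N) holds it there.
- red_dot (a point): Red dot on the lid, 26 mm from the well's centre at the enclosure's -y side: locked. The white pointer on the lock face points to it when the lock is at its stop. The white dot at the enclosure's +x side marks open.
- lock (a joint): Turn of the lock, rad, clockwise from above. At 0 the socket's sides lie along the enclosure's x and y; socket direction = enclosure yaw minus this value. Stop at 1.571; it starts at 0.1 to 0.5. Friction 0.05 N m, stays where left. The key has 0.14 rad of play either way in the socket, so the lock trails the key. Against the stop the torque climbs steeply; 0.2 N m is still safe.
- key_grip (a point): Centre of the key's flat green handle, 42 (key x) x 12 (key y, the width to grip) x 36 mm high (key z), 72 mm above the tip. The key stands upright, loose, in its stand. Below the handle a round collar, 23 mm across, 46 to 51 mm above the tip, and a steel shank 12 mm square, sides along key x and y, foot tapered by 0.8 mm over the last 2 mm. Length 90 mm, 70 to 120 g.
- key_tip (a point): Centre of the lower end of the key's square shank; axes as for the handle. Fully home in the lock, with the lock at its upper rest, it lies 22.5 mm below point well.
- stand: Black key stand, fixed, 56 x 56 x 28 mm on a 66 mm foot, with a 14 mm square pocket, 18 mm deep (bottom 10 mm above the bench), in which the key stands. Origin: centre of its underside.
- tape_roll: Yellow roll of tape lying on the enclosure's lid, 57 mm across, 19 mm high. Origin: centre of its underside.
- screwdriver: Amber-handled screwdriver lying on the bench, 215 x 26 x 23 mm. Origin: centre of its underside.
- meter: Multimeter lying on its back on the bench, 135 x 68 x 42 mm. Origin: centre of its underside.

How it is judged:
By the outcome, as a careful person would: the job done as asked, in the order asked, and still so for the second after the job is handed in, with the robot touching nothing.
It also fails if it takes over 72 s, if anything falls off the work surface, if the arm or the gripper's body presses on something with over 40 N, if the wrist force passes 120 N, or if a joint passes its speed limit or range.

### The arm

A 6-joint arm with a two-finger parallel gripper is mounted at the origin on a cart in front of the work surface, level with it; the furniture and walls round the work are solid. World frame = base frame: x ahead of the robot, y to its left, z up, the work surface at z = 0. Lengths are in m, angles in rad, forces in N, time in s.
With the tool pointing down it reaches from about 0.35 to 0.85 m from the base axis. Payload 8.1 kg.
Tool frame: the origin (TCP) lies on the centre line of the jaws, within the pads' length; the fingertips stand robot.tips_ahead ahead of it and the grasp point (between the pads) lies 8 mm behind it (robot.tips_ahead is the distance from the TCP to the fingertips, in m); z points along the fingers, y is the direction in which the jaws open and shut (so a half turn about z gives the same grasp; the last joint's range is limited). The gripper opens to 93 mm and grips with 3 to 60 N. Pads are 15 mm wide; open, the fingers measure 128 mm over their backs; the gripper's body (75 mm by 188 mm) begins 65 mm behind the grasp point.
Start: joints at [1.132, 0.13, 1.488, -0, 1.523, -0.085], TCP at [0.208, 0.563, 0.23] pointing down, gripper open.
Joint ranges: [-2.96, 2.96], [-0.89, 2.26], [0.02, 2.5], [-1.34, 4.48], [0, 2.73], [-2.66, 2.66]. Speed limits (rad/s): [2.39, 2.39, 2.79, 3.14, 3.14, 3.14].

### API

Orientations are given as a rotation vector (axis times angle).
In Python, from plant import monitor, eyes, job, robot gives the robot as it stands.
- The arm moves only by the tool servo_tool, never from a script. Its argument "plan" is a list that holds one entry, the list of rows, each a list of 7 numbers: the closure, from -1 (fully open) to 1 (shut), so that 0 is half open, then the shift along the world's x, y, z in mm, then the turn, a rotation vector about the world's x, y, z in rad. In form: [[[hand, dx, dy, dz, ax, ay, az], ...]]. A call has 1 to 12 rows; each row shifts and turns the commanded pose from where the row before left it; what a row does not reach is not made up. A row lasts 1/10 s, in which the tool goes at most 50 mm and 8.59 degrees, less where a joint would pass 70% of its speed; a pose out of reach is approached as far as the arm can. A call with a gripper value outside its range is refused whole. The fingers move at their own pace and stop on an object; "force" is the grip in N (left out, the last holds). Time passes only in rows, so rows that do not move let the fingers close. It gives the time, the measured TCP pose, the force and the opening at its end, in the units of the state.
- monitor.read_state(): the state, without advancing time (a new reading comes with each control period).
- eyes.read_camera(name): name is "scene" or "top" or "wrist"; returns the picture (480x640x3 uint8, red, green, blue); there is no depth.
- eyes.camera_info(name): a dict with "mtx" (3x3 intrinsics, pixels), "R" (3x3) and "t" (3): a world point X has camera coordinates R X + t. Camera axes: x right, y down, z forward; pixel columns grow to the right and rows downward; lengths in m; the calibration is good to about 2 mm. A picture is of the moment at which its call begins: read the wrist's pose just before it. camera_info takes no time and is no camera call; for the wrist camera it gives the pose at the moment of the call.
- job.close_job(): hands the job in, once; it reports no verdict.
The state is a dict: "t": time; "q": joint angles; "dq": joint speeds; "joint_torque": joint torques, N m; "tool_pos": TCP position; "orientation": TCP orientation; "force": force on the tool from outside, world axes, zero at the start; "wrist_torque": the same for the moment, N m; "opening": finger opening in m.
Only numpy, scipy, OpenCV 4.12 (cv2) and the standard library are available. Lean on these libraries where they do the work, as an engineer would, in place of code of your own. Each camera call takes 0.05 s, during which the arm holds its last target. There are 200 camera calls.

## Working session

There is one attempt and no reset: what is moved stays moved. The work goes in short steps, Python scripts to look and compute and a tool call to move; the robot and the scene stay as the last step left them, time stands still between calls to the robot, and variables do not carry over. Pictures are saved under pics/ and viewed, about 8 in all and at most 12, crops included, and the job is handed in when it is done.

Besides the shell and the picture viewer there is one more tool, called after "Request:" by a JSON object that holds its "name" and its "arguments". servo_tool: Moves the arm, as the interface text tells. Its arguments: {"type":"object","properties":{"plan":{"type":"array"},"force":{"type":"number"}},"required":["plan"]}

```bash
ls; mkdir -p pics; python3 - <<'E'
from plant import monitor, eyes, job, robot
import cv2
print(monitor.read_state()); print({k:getattr(robot,k) for k in dir(robot) if k[0]!='_'})
for n in("top","scene"):
    i=eyes.camera_info(n);print(n,i)
    cv2.imwrite(f"pics/{n}1.png",eyes.read_camera(n)[:,:,::-1])
E
```

```text
pics
{'t': 0.0, 'q': array([ 1.13156002e+00,  1.31151516e-01,  1.48926555e+00,  1.24653859e-05,
        1.52300184e+00, -8.53810131e-02]), 'dq': array([-1.01472111e-03, -7.31462202e-04, -3.65034572e-05,  5.80228320e-04,
        2.13938769e-03,  5.54295472e-05]), 'joint_torque': array([-1.42495137e-03, -5.59833705e+01, -4.91759419e+01,  7.65659055e-02,
        3.53752426e-02, -8.74460466e-05]), 'tool_pos': array([0.20764132, 0.562344  , 0.22860074]), 'orientation': array([-5.52854471e-01, -3.09207016e+00,  2.76504801e-03]), 'force': array([ 0.36842864, -0.2893079 , -0.29547227]), 'wrist_torque': array([ 0.02976142, -0.01342194,  0.04165733]), 'opening': 0.09300931787481415}
{'IKError': <class 'plant.IKError'>, 'tips_ahead': 0.011}
top {'mtx': array([[507.87662645,   0.        , 314.88109211],
       [  0.        , 507.87662645, 235.23142598],
       [  0.        ,   0.        ,   1.        ]]), 'R': array([[-0.02572818, -0.99951965, -0.01727802],
       [-0.98102167,  0.02856724, -0.19178214],
       [ 0.1921836 ,  0.0120159 , -0.98128542]]), 't': array([0.14160456, 0.54627429, 1.0495615 ])}
scene {'mtx': array([[487.14449724,   0.        , 332.31640973],
       [  0.        , 487.14449724, 246.55812434],
       [  0.        ,   0.        ,   1.        ]]), 'R': array([[ 0.82261871, -0.56854883,  0.00712001],
       [-0.37523666, -0.55224329, -0.74446276],
       [ 0.42719541,  0.6097373 , -0.66762602]]), 't': array([-0.39042137,  0.31409763,  0.59634386])}
```

View pics/top1.png

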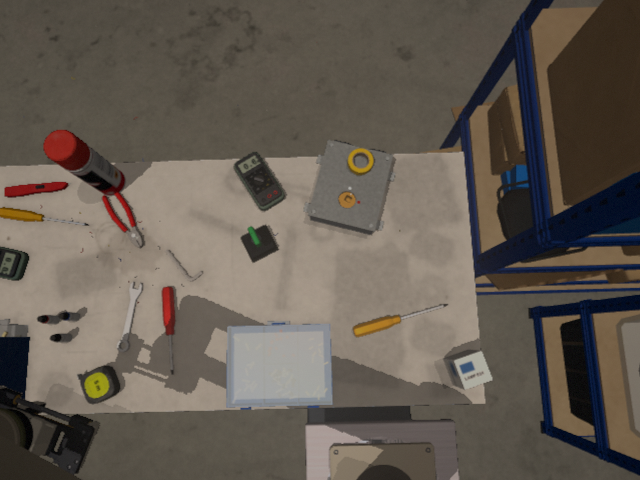

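View pics/scene1.png

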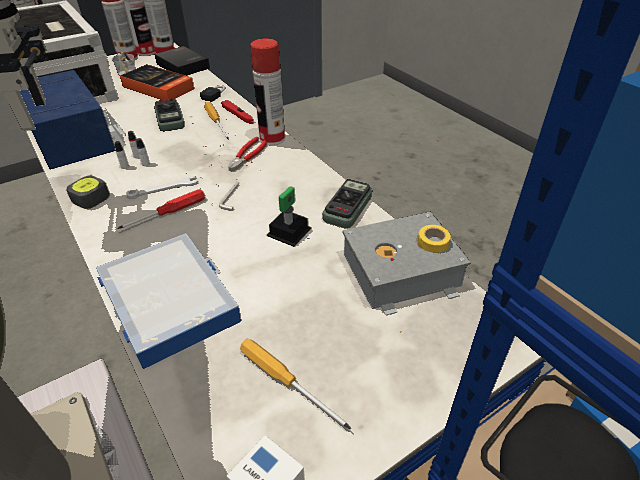

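The top view shows the stand at about (259,243) with the key handle near (254,235). The lid is at about (350,187), with the well near (347,200), the red dot to its right and the white dot above. I'll zoom in.

```bash
python3 - <<'E'
import cv2,numpy as np
a=cv2.imread("pics/top1.png")[135:267,232:400]
b=cv2.imread("pics/scene1.png")[180:305,262:472]
a=cv2.resize(a,None,fx=4.5,fy=4.5,interpolation=cv2.INTER_CUBIC)
cv2.imwrite("pics/c1.png",a)
E
```

```text
(no output)
```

View pics/c1.png

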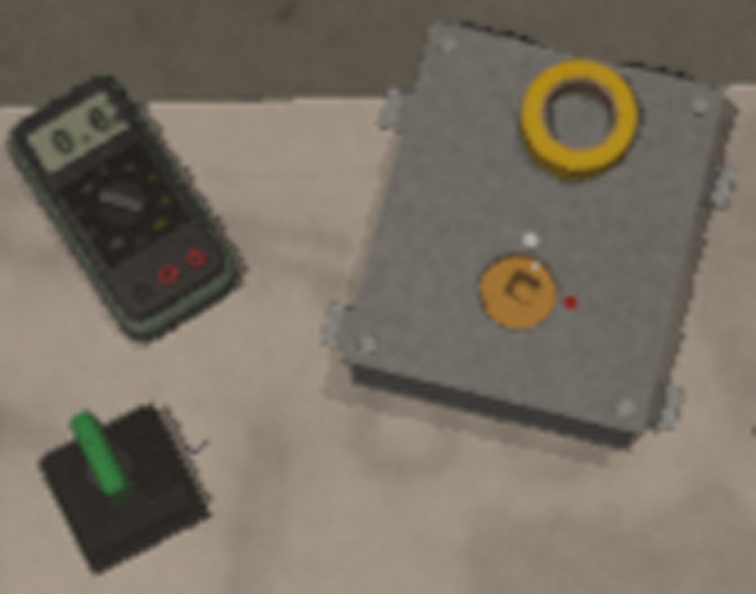

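```bash
cat > h.py <<'E'
import numpy as np,cv2
from plant import monitor, eyes, job, robot
from scipy.spatial.transform import Rotation as Ro
def ray(uv,z,i):
    uv=np.atleast_2d(uv).astype(float)
    d=np.c_[uv,np.ones(len(uv))]@np.linalg.inv(i["mtx"]).T@i["R"]
    c=-i["R"].T@i["t"]
    return c+d*((z-c[2])/d[:,2])[:,None]
def proj(X,i):
    p=(np.atleast_2d(X)@i["R"].T+i["t"])@i["mtx"].T
    return p[:,:2]/p[:,2:]
def tool():
    s=monitor.read_state(); return s,Ro.from_rotvec(s["orientation"]).as_matrix()
E
python3 - <<'E'
from h import *
i=eyes.camera_info("top")
f=lambda L,z:ray(np.array(L)/4.5+[232,135],z,i)
an=lambda v:np.degrees(np.arctan2(v[1],v[0]))
L=f([(430,22),(733,90),(630,432),(347,362)],.06);print("lid",L,L.mean(0));print([an(L[0]-L[3]),an(L[1]-L[2]),an(L[0]-L[1])-90])
W=f([(518,291),(530,240),(570,302),(537,267)],.06);print("well,white,red",W,an(W[1]-W[0]),an(W[2]-W[0])+90)
P=f([(518,291),(537,267)],.0535);print("pointer",an(P[1]-P[0]))
S=f([(153,407),(210,512),(97,570),(42,462)],.028);print("stand",S,S.mean(0),an(S[0]-S[1]),an(S[3]-S[2]))
H=f([(84,420),(118,488)],.1);print("handle",H,H.mean(0),an(H[0]-H[1]))
s,R=tool();print(R)
iw=eyes.camera_info("wrist");print(R.T@(-iw["R"].T@iw["t"]-s["tool_pos"]),iw["R"]@R, iw["mtx"])
E
```

```text
lid [[ 0.76575694  0.09248708  0.06      ]
 [ 0.72535025 -0.05604159  0.06      ]
 [ 0.55451601  0.00289487  0.06      ]
 [ 0.59306589  0.13794452  0.06      ]] [0.65967227 0.04432122 0.06      ]
[np.float64(-14.747416487657949), np.float64(-19.034027498583388), np.float64(-15.218803742024903)]
well,white,red [[0.62603394 0.05394165 0.06      ]
 [0.65157582 0.04711275 0.06      ]
 [0.61975138 0.02892836 0.06      ]
 [0.63782732 0.04423762 0.06      ]] -14.968545604203616 -14.09925295893197
pointer -39.44881800150829
stand [[0.58055571 0.23568002 0.028     ]
 [0.52681413 0.20794457 0.028     ]
 [0.49955853 0.2637859  0.028     ]
 [0.55430729 0.29094488 0.028     ]] [0.54030892 0.24958884 0.028     ] 27.297774777197272 26.384428051416776
handle [[0.55956573 0.25989318 0.1       ]
 [0.52700273 0.24420371 0.1       ]] [0.54328423 0.25204844 0.1       ] 25.725635052352427
[[-9.38062488e-01  3.46465413e-01 -6.97221629e-04]
 [ 3.46466088e-01  9.38061310e-01 -1.49277139e-03]
 [ 1.36842979e-04 -1.64187649e-03 -9.99998643e-01]]
[ 7.81748382e-02  1.36886599e-04 -1.55962570e-01] [[-4.20325447e-04  9.99999910e-01 -5.75412572e-05]
 [-9.59956598e-01 -4.19614318e-04 -2.80148448e-01]
 [-2.80148447e-01 -6.25164122e-05  9.59956688e-01]] [[370.21674417   0.         324.51092827]
 [  0.         370.21674417 243.99270552]
 [  0.           0.           1.        ]]
```

Enclosure yaw is about -15° and the key is at about 26°. The lock pointer is at about -39°, so the lock angle is about 0.42 rad. Next I move above the key.

Request:
{"name": "servo_tool", "arguments": {"plan": [[[-1,33,-31,-3,0,0,0.08],[-1,34,-31,-3,0,0,0.08],[-1,34,-31,-3,0,0,0.08],[-1,34,-31,-3,0,0,0.08],[-1,34,-31,-3,0,0,0.08],[-1,33,-31,-3,0,0,0.08],[-1,33,-31,-3,0,0,0.08],[-1,33,-31,-3,0,0,0.08],[-1,33,-31,-3,0,0,0.08],[-1,33,-31,-3,0,0,0.09],[-1,0,0,0,0,0,0],[-1,0,0,0,0,0,0]]]}}

```text
t: 1.3
tool_pos: [0.542, 0.2518, 0.1988]
orientation: [0.705, -3.06, -0.0]
force: [0.6, 0.1, -0.1]
opening: 0.0926
```

```bash
python3 - <<'E'
from h import *
s,R=tool();i=eyes.camera_info("wrist");im=eyes.read_camera("wrist")
print(s["t"],s["tool_pos"],np.degrees(np.arctan2(R[1,1],R[0,1])),R[:,2],s["q"],s["force"])
np.savez("w1.npz",**i,pos=s["tool_pos"],rot=R)
o=im[:,:,::-1].copy();cv2.imwrite("pics/w1.png",o)
a=np.radians(26.4);c=np.array([.5433,.252,.1]);ux=np.array([np.cos(a),np.sin(a),0]);uy=np.array([-np.sin(a),np.cos(a),0])
P=proj([c+sx*.021*ux+sy*.006*uy for sx,sy in((1,1),(1,-1),(-1,-1),(-1,1))],i);print(P)
m=cv2.inRange(cv2.cvtColor(im,cv2.COLOR_RGB2HSV),(45,100,40),(85,255,255));print(m.sum()/255)
cv2.polylines(o,[P.round().astype(int)],True,(0,0,255),1)
cv2.imwrite("pics/w1o.png",o)
E
```

```text
1.3 [0.54199705 0.25184455 0.19878391] 115.95778566030651 [-1.64603989e-03 -2.18611703e-04 -9.99998621e-01] [ 3.48984525e-01  1.41156989e-01  1.53285158e+00  3.59271496e-04
  1.46920566e+00 -1.67489777e+00] [ 0.58572493  0.12439126 -0.11297571]
[[331.99686208 277.88906279]
 [315.70403954 278.01914132]
 [314.82541857 222.32792023]
 [331.84962121 222.18890372]]
986.0
```

View pics/w1o.png

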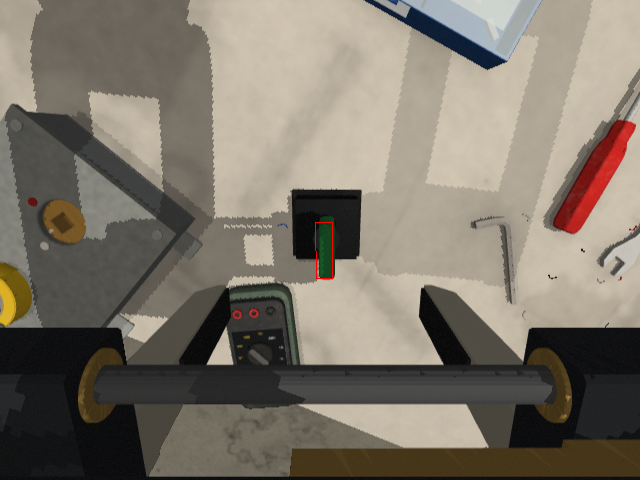

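The overlay matches the handle within 1 px or so, aligned at about (325,250). I descend and grip.

Request:
{"name": "servo_tool", "arguments": {"plan": [[[-1,0.5,0.5,-30,0,0,0],[-1,0.5,0.5,-30,0,0,0],[-1,0,0,-30,0,0,0],[-1,0,0,-25,0,0,0.005],[-1,0,0,-6,0,0,0],[0.9,0,0,0,0,0,0],[0.9,0,0,0,0,0,0],[0.9,0,0,0,0,0,0],[0.9,0,0,0,0,0,0],[0.9,0,0,0,0,0,0],[0.9,0,0,0,0,0,0],[0.9,0,0,0,0,0,0]]], "force": 35}}

```text
t: 2.55
tool_pos: [0.5429, 0.2538, 0.0788]
orientation: [-0.718, 3.058, 0.0]
force: [-0.6, -0.1, 0.5]
opening: 0.0415
```

Request:
{"name": "servo_tool", "arguments": {"plan": [[[1,0,0,0,0,0,0],[1,0,0,0,0,0,0],[1,0,0,0,0,0,0],[1,0,0,0,0,0,0],[1,0,0,0,0,0,0],[1,0,0,0,0,0,0],[1,0,0,0,0,0,0],[1,0,0,0,0,0,0]]]}}

```text
t: 3.35
tool_pos: [0.5428, 0.2538, 0.0786]
orientation: [0.718, -3.058, 0.0]
force: [0.6, 0.6, -0.9]
opening: 0.0115
```

Request:
{"name": "servo_tool", "arguments": {"plan": [[[1,0,0,10,0,0,0],[1,0,0,20,0,0,0],[1,0,0,25,0,0,0],[1,0,0,30,0,0,0],[1,11,-22,0,0,0,-0.11],[1,11,-22,0,0,0,-0.11],[1,11,-22,0,0,0,-0.11],[1,11,-22,0,0,0,-0.11],[1,11,-22,0,0,0,-0.11],[1,11,-22,0,0,0,-0.11],[1,11,-22,0,0,0,-0.11],[1,11,-22,0,0,0,-0.11]]]}}

```text
t: 4.55
tool_pos: [0.6313, 0.0769, 0.1645]
orientation: [0.66, 3.071, 0.0]
force: [-0.4, -0.0, -0.7]
opening: 0.0119
```

Request:
{"name": "servo_tool", "arguments": {"plan": [[[1,13,-24,0,0,0,-0.131],[1,13,-24,0,0,0,-0.13],[1,0,0,0,0,0,0],[1,0,0,0,0,0,0],[1,0,0,0,0,0,0]]]}}

```text
t: 5.05
tool_pos: [0.6565, 0.0307, 0.1639]
orientation: [-1.044, -2.963, -0.0]
force: [-0.3, 0.3, -1.2]
opening: 0.0121
```

```bash
python3 - <<'E'
from h import *
s,R=tool();i=eyes.camera_info("wrist");im=eyes.read_camera("wrist")
print(s["t"],s["tool_pos"],np.degrees(np.arctan2(R[1,1],R[0,1])),R[:,2],s["q"],s["force"],s["opening"])
np.savez("w2.npz",**i,pos=s["tool_pos"],rot=R)
cv2.imwrite("pics/w2.png",im[:,:,::-1])
tip=s["tool_pos"]+R@[0,0,.0690]
print(proj([tip,[.626,.054,.06]],i))
cv2.imwrite("pics/w2c.png",cv2.resize(im[60:360,124:524,::-1],None,fx=2,fy=2,interpolation=cv2.INTER_CUBIC))
E
```

```text
5.05 [0.65650248 0.03065626 0.16388172] 51.17491730086864 [-2.43466652e-04  4.03010236e-04 -9.99999889e-01] [-3.15417280e-02  3.19426745e-01  1.39131424e+00  3.99018381e-04
  1.43110774e+00 -9.24768173e-01] [-0.2541129   0.27355996 -1.15272672] 0.012054184415542665
[[324.38718649 262.76493248]
 [323.02842438 194.93098179]]
```

View pics/w2c.png

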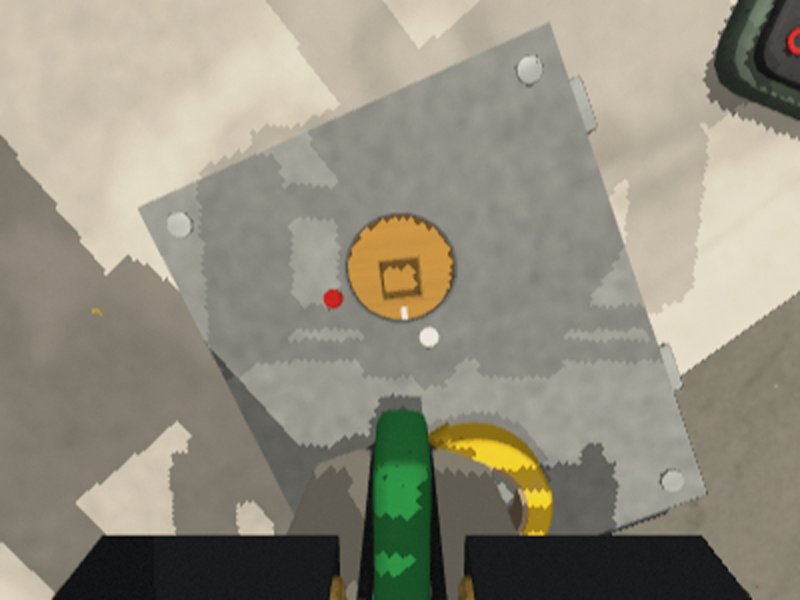

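The crop shows the well circle at about (401,268), the socket centre at about (401,278) and the pointer at (404,313). The red dot is at (333,298) and the white dot at (429,337). The shank is only just visible above the handle at about (400,402). I'll overlay the model to refine this.

```bash
python3 - <<'E'
from h import *
d=np.load("w2.npz");i={k:d[k] for k in("mtx","R","t")};pos,R=d["pos"],d["rot"]
T=lambda p:pos+np.array(p)@R.T
im=cv2.imread("pics/w2.png")
x0,y0,f=285,145,8
o=cv2.resize(im[y0:y0+75,x0:x0+80],None,fx=f,fy=f,interpolation=cv2.INTER_CUBIC)
o2=cv2.resize(im[y0+75:y0+135,x0:x0+80],None,fx=f,fy=f,interpolation=cv2.INTER_CUBIC)
F=np.vstack([o,o2])
def dr(P,c): cv2.polylines(F,[((proj(P,i)-[x0,y0]+.5)*f).astype(int)],True,c,1)
zt=.0690
h=.0052;dr(T([[a,b,zt] for a,b in((h,h),(h,-h),(-h,-h),(-h,h))]),(0,0,255))
dr(T([[a,b,zt-.09] for a,b in((.021,.006),(.021,-.006),(-.021,-.006),(-.021,.006))]),(255,0,255))
dr(T([[.0115*np.cos(a),.0115*np.sin(a),zt-.046] for a in np.linspace(0,6.28,40)]),(255,255,0))
# well fit by circle points
f2=lambda L,z:ray(np.array(L)/2+[124,60]-.25,z,i)
W=f2([(401,267.5),(333,298),(429,337)],.06);S=f2([(401,278.5),(404,313)],.0535)
an=lambda v:np.degrees(np.arctan2(v[1],v[0]))
print("well,red,white",W,an(W[1]-W[0])+90,an(W[2]-W[0]));print("socket,ptr",S,an(S[1]-S[0]))
cv2.imwrite("pics/w2z.png",cv2.resize(F,None,fx=.55,fy=.55,interpolation=cv2.INTER_AREA) if 0 else F[:600] if 0 else np.hstack([F[:540],np.zeros((540,10,3),np.uint8)]) if 0 else cv2.resize(F[:, 100:540],(330,810)) if 0 else F[240:840] if 0 else F[100:700])
cv2.imwrite("pics/w2z2.png",F[480:1080]);print(F.shape)
cv2.imwrite("pics/w2z.png",np.hstack([F[100:520,120:500],F[650:1070,120:500]]))
E
```

```text
well,red,white [[0.62575368 0.05530276 0.06      ]
 [0.61904413 0.02964877 0.06      ]
 [0.65166946 0.0474031  0.06      ]] -14.656849560301467 -16.95230366100908
socket,ptr [[0.62961015 0.05218919 0.0535    ]
 [0.64020908 0.0450612  0.0535    ]] -33.9216263332699
(1080, 640, 3)
```

View pics/w2z.png

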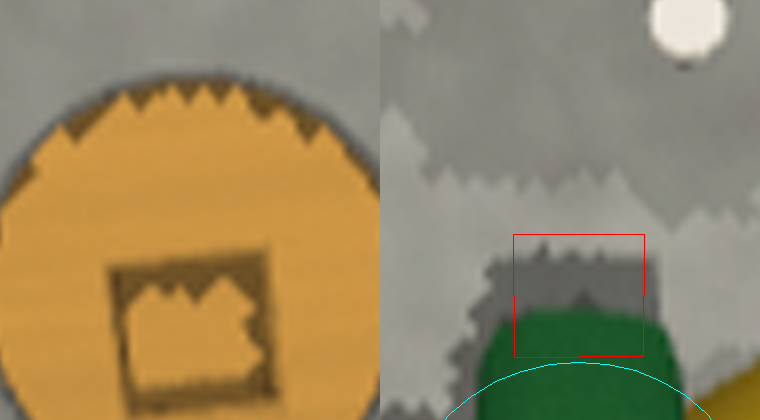

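Using the same wrist image for both, the tip sits about 1.9 mm toward tool -x. The socket is near (0.6293, 0.0524) at about -33°, so the key needs about +6° more.

Request:
{"name": "servo_tool", "arguments": {"plan": [[[1,-10,8,0,0,0,0.05],[1,-10,8,0,0,0,0.05],[1,-8.7,7,0,0,0,0.005],[1,0,0,-15,0,0,0],[1,0,0,-10,0,0,0],[1,0,0,0,0,0,0],[1,0,0,0,0,0,0],[1,0,0,0,0,0,0]]]}}

```text
t: 5.9
tool_pos: [0.6285, 0.0525, 0.1387]
orientation: [0.891, 3.012, 0.0]
force: [-0.1, 0.6, -0.9]
opening: 0.0119
```

```bash
python3 - <<'E'
from h import *
s,R=tool();i=eyes.camera_info("wrist");im=eyes.read_camera("wrist")
print(s["t"],s["tool_pos"],np.degrees(np.arctan2(R[1,1],R[0,1])),R[:,2],s["force"],s["wrist_torque"],s["opening"])
np.savez("w3.npz",**i,pos=s["tool_pos"],rot=R)
cv2.imwrite("pics/w3.png",im[:,:,::-1])
T=lambda p:s["tool_pos"]+np.array(p)@R.T
o=cv2.resize(im[170:300,244:404,::-1],None,fx=5,fy=5,interpolation=cv2.INTER_CUBIC)
def dr(P,c): cv2.polylines(o,[((proj(P,i)-[244,170]+.5)*5).astype(int)],True,c,1)
h=.006
dr(T([[a-.0019,b-.0003,.067] for a,b in((h,h),(h,-h),(-h,-h),(-h,h))]),(0,0,255))
cv2.imwrite("pics/w3c.png",o[:600])
E
```

```text
5.9 [0.62850685 0.05251827 0.13870727] 57.03025130688864 [ 1.62183405e-04 -4.55617348e-05 -9.99999986e-01] [-0.10163634  0.6164935  -0.88685365] [-0.00079848 -0.04069671 -0.00762991] 0.011861197844345403
```

View pics/w3c.png

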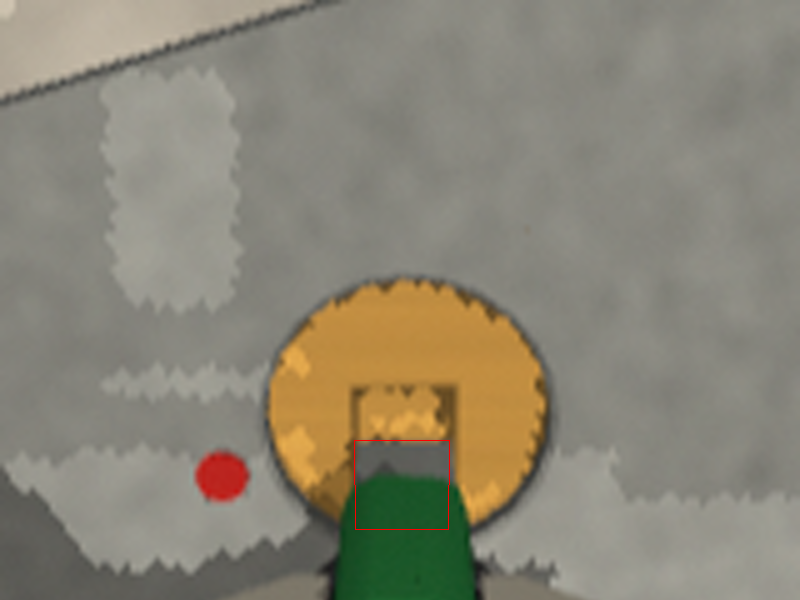

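Here the socket's sides are at crop columns 352 and 457 with its far edge at row 385. The shank is parallel to it, at columns 355 to 449 with its front edge at row 443. I'll convert those.

```bash
python3 - <<'E'
from h import *
d=np.load("w3.npz");i={k:d[k] for k in("mtx","R","t")};pos,R=d["pos"],d["rot"]
g=lambda u,v,z:(ray([[u/5+243.5,v/5+169.5]],z,i)[0]-pos)@R
a=g(352,385,.0535);b=g(457,385,.0535);c=g(355,443,pos[2]-.067);e=g(449,443,pos[2]-.067)
print(a,b,c,e)
so=np.array([a[0]-.0068,(a[1]+b[1])/2,0]);k=np.array([c[0]-.006,(c[1]+e[1])/2,0])
print("socket",so,"key",k,"shift world mm",R@(so-k)*1e3, "w",b[1]-a[1],e[1]-c[1])
s,_=tool();print(s["tool_pos"],s["t"],s["force"])
E
```

```text
[ 0.00603464 -0.00710187  0.08520595] [0.00602918 0.00717801 0.08520666] [ 0.00380029 -0.00623752  0.06699908] [0.00379574 0.00569063 0.06699968]
socket [-7.65358153e-04  3.80709199e-05  0.00000000e+00] key [-0.00219971 -0.00027344  0.        ] shift world mm [-1.03383499e+00  1.04191617e+00 -2.15142390e-04] w 0.01427987905784416 0.01192814386993184
[0.62863572 0.05255601 0.1389862 ] 5.95 [ 0.224799    0.14784279 -0.86239833]
```

Request:
{"name": "servo_tool", "arguments": {"plan": [[[1,-0.9,1.0,0,0,0,0],[1,0,0,-6,0,0,0],[1,0,0,-5,0,0,0],[1,0,0,-2,0,0,0],[1,0,0,-1,0,0,0],[1,0,0,-1,0,0,0],[1,0,0,-1,0,0,0],[1,0,0,-1,0,0,0],[1,0,0,0,0,0,0],[1,0,0,0,0,0,0]]]}}

```text
t: 6.95
tool_pos: [0.6273, 0.0539, 0.1217]
orientation: [0.89, 3.013, -0.0]
force: [-0.2, 0.7, -1.6]
opening: 0.0118
```

Request:
{"name": "servo_tool", "arguments": {"plan": [[[1,0,0,-1,0,0,0],[1,0,0,-1,0,0,0],[1,0,0,0,0,0,0]]]}}

```text
t: 7.25
tool_pos: [0.6275, 0.0538, 0.1197]
orientation: [0.89, 3.012, 0.0]
force: [-0.2, -0.8, -1.0]
opening: 0.0118
```

Request:
{"name": "servo_tool", "arguments": {"plan": [[[1,0,0,-1,0,0,0],[1,0,0,-1,0,0,0],[1,0,0,-1,0,0,0],[1,0,0,-1,0,0,0],[1,0,0,0,0,0,0]]]}}

```text
t: 7.75
tool_pos: [0.6274, 0.0537, 0.1155]
orientation: [0.89, 3.012, -0.0]
force: [3.1, -1.1, 0.1]
opening: 0.0115
```

Request:
{"name": "servo_tool", "arguments": {"plan": [[[1,0,0,-1,0,0,0],[1,0,0,-1,0,0,0],[1,0,0,-1,0,0,0],[1,0,0,-1,0,0,0],[1,0,0,0,0,0,0]]]}}

```text
t: 8.25
tool_pos: [0.6273, 0.0538, 0.1115]
orientation: [0.891, 3.013, -0.0]
force: [2.8, -0.9, 0.4]
opening: 0.0121
```

Request:
{"name": "servo_tool", "arguments": {"plan": [[[1,0,0,-1,0,0,0],[1,0,0,-1,0,0,0],[1,0,0,-1,0,0,0],[1,0,0,0,0,0,0]]]}}

```text
t: 8.65
tool_pos: [0.6273, 0.0538, 0.1085]
orientation: [0.89, 3.013, -0.0]
force: [3.1, -2.3, 1.1]
opening: 0.0118
```

A slight side load of about 3.5 N has built up. I ease off sideways and continue in small steps.

Request:
{"name": "servo_tool", "arguments": {"plan": [[[1,0.4,-0.3,-0.5,0,0,0],[1,0,0,-0.5,0,0,0],[1,0,0,-0.5,0,0,0],[1,0,0,0,0,0,0]]]}}

```text
t: 9.05
tool_pos: [0.6275, 0.0536, 0.1069]
orientation: [-0.89, -3.012, 0.0]
force: [2.3, -1.3, 0.4]
opening: 0.0119
```

Request:
{"name": "servo_tool", "arguments": {"plan": [[[1,0,0,-0.5,0,0,0],[1,0,0,-0.5,0,0,0],[1,0,0,0,0,0,0],[1,0,0,0,0,0,0]]]}}

```text
t: 9.45
tool_pos: [0.6275, 0.0536, 0.106]
orientation: [-0.89, -3.012, 0.0]
force: [1.0, -0.3, -0.3]
opening: 0.0117
```

Request:
{"name": "servo_tool", "arguments": {"plan": [[[1,0,0,-0.5,0,0,0],[1,0,0,-0.5,0,0,0],[1,0,0,0,0,0,0],[1,0,0,0,0,0,0]]]}}

```text
t: 9.85
tool_pos: [0.6276, 0.0536, 0.1052]
orientation: [-0.891, -3.013, 0.0]
force: [1.1, -0.8, -0.1]
opening: 0.0122
```

Request:
{"name": "servo_tool", "arguments": {"plan": [[[1,0,0,-0.5,0,0,0],[1,0,0,-0.5,0,0,0],[1,0,0,0,0,0,0],[1,0,0,0,0,0,0]]]}}

```text
t: 10.25
tool_pos: [0.6277, 0.0536, 0.1042]
orientation: [0.89, 3.013, 0.0]
force: [0.2, -1.9, 0.8]
opening: 0.0123
```

Request:
{"name": "servo_tool", "arguments": {"plan": [[[1,0,0,-0.5,0,0,0],[1,0,0,-0.5,0,0,0],[1,0,0,0,0,0,0],[1,0,0,0,0,0,0]]]}}

```text
t: 10.65
tool_pos: [0.6277, 0.0536, 0.1032]
orientation: [0.89, 3.013, 0.0]
force: [0.5, -1.0, 1.3]
opening: 0.0119
```

Request:
{"name": "servo_tool", "arguments": {"plan": [[[1,0,0,-0.5,0,0,0],[1,0,0,-0.5,0,0,0],[1,0,0,0,0,0,0],[1,0,0,0,0,0,0]]]}}

```text
t: 11.05
tool_pos: [0.6277, 0.0535, 0.1022]
orientation: [0.891, 3.013, 0.0]
force: [-0.3, -0.3, 2.1]
opening: 0.0117
```

Request:
{"name": "servo_tool", "arguments": {"plan": [[[1,0,0,-0.5,0,0,0],[1,0,0,-0.5,0,0,0],[1,0,0,0,0,0,0],[1,0,0,0,0,0,0]]]}}

```text
t: 11.45
tool_pos: [0.6277, 0.0535, 0.1012]
orientation: [0.89, 3.013, 0.0]
force: [0.9, -1.1, 2.9]
opening: 0.0118
```

```bash
python3 - <<'E'
from h import *
F=[]
for k in range(4):
    s,R=tool();im=eyes.read_camera("wrist");F.append(s["force"])
i=eyes.camera_info("wrist")
print(s["t"],s["tool_pos"],np.mean(F,0),s["wrist_torque"],s["opening"])
np.savez("w4.npz",**i,pos=s["tool_pos"],rot=R)
cv2.imwrite("pics/w4.png",im[:,:,::-1])
sc=eyes.read_camera("scene");cv2.imwrite("pics/s4.png",sc[:,:,::-1])
a=cv2.resize(im[170:290,264:384,::-1],None,fx=4,fy=4,interpolation=cv2.INTER_CUBIC)
b=cv2.resize(sc[205:265,350:410,::-1],(480,480),interpolation=cv2.INTER_CUBIC)
a=a[:480,:400];b=b[:,:400]
cv2.imwrite("pics/c4.png",np.hstack([a,b]))
E
```

```text
11.6 [0.62769194 0.05353179 0.10119564] [ 0.36931505 -0.90321942  3.29143777] [-0.21569137 -0.11394426  0.00639278] 0.011780773463732883
```

View pics/c4.png

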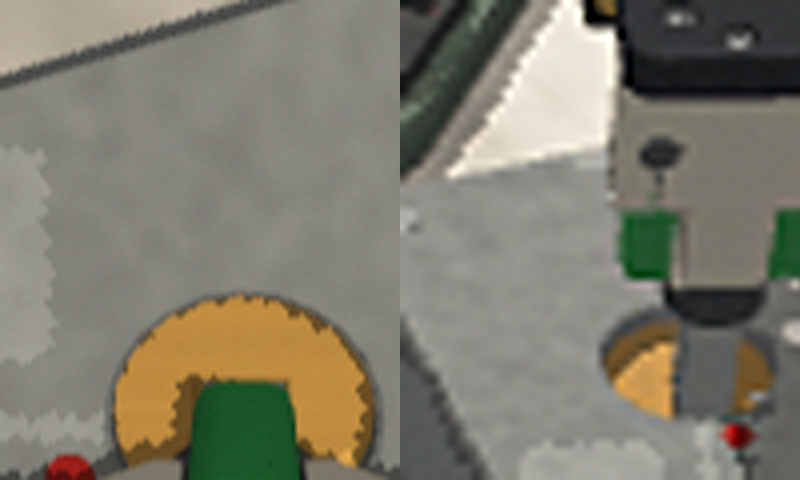

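Left half (wrist): the handle is over the lock, with its front edge at about row 265, unchanged from before, so it has not slipped in the jaws. Right half (scene): the shank is in the well and the collar bottom is at about (389,246). I'll check depth numerically with the scene camera.

```bash
python3 - <<'E'
from h import *
i=eyes.camera_info("scene")
d=np.load("w4.npz");pos,R=d["pos"],d["rot"]
T=lambda p:pos+np.array(p)@R.T
cr=lambda P:np.round((proj(P,i)-[350,205]+.5)*8+[400,0],0).tolist()
for y in(-.006,-.0235,.0235): print("finger bottom",y,cr(T([[-.0075,y,.011],[.0075,y,.011]])))
for zt in(.0650,.0686):
  for dx in (0,-.002):
    print(zt,dx,"handle bottom",cr(T([[x+dx,y,zt-.054] for x in(-.021,.021) for y in(-.006,.006)])))
    a=np.linspace(0,6.28,60);C=proj(T(np.c_[.0115*np.cos(a)+dx,.0115*np.sin(a),0*a+zt-.046]),i)
    C=(C-[350,205]+.5)*8+[400,0];print("  collar bottom low",C[C[:,1].argmax()].round(),"x",C[:,0].min().round(),C[:,0].max().round())
e=np.radians(-15);print("red",cr([[.6257+.026*np.sin(e),.0553-.026*np.cos(e),.06]]),"well",cr([[.6257+.019*np.cos(t),.0553+.019*np.sin(t),.06] for t in np.arange(0,6.28,.785)]))
E
```

```text
finger bottom -0.006 [[748.0, 270.0], [678.0, 271.0]]
finger bottom -0.0235 [[759.0, 324.0], [688.0, 325.0]]
finger bottom 0.0235 [[732.0, 182.0], [664.0, 183.0]]
0.065 0 handle bottom [[811.0, 269.0], [804.0, 233.0], [615.0, 272.0], [610.0, 235.0]]
  collar bottom low [715. 315.] x 654.0 760.0
0.065 -0.002 handle bottom [[821.0, 269.0], [813.0, 232.0], [625.0, 272.0], [619.0, 235.0]]
  collar bottom low [724. 315.] x 663.0 770.0
0.0686 0 handle bottom [[810.0, 282.0], [802.0, 245.0], [614.0, 284.0], [609.0, 248.0]]
  collar bottom low [713. 328.] x 653.0 759.0
0.0686 -0.002 handle bottom [[819.0, 281.0], [811.0, 245.0], [624.0, 284.0], [618.0, 248.0]]
  collar bottom low [723. 328.] x 662.0 768.0
red [[736.0, 432.0]] well [[753.0, 323.0], [695.0, 299.0], [633.0, 308.0], [601.0, 344.0], [619.0, 388.0], [678.0, 413.0], [742.0, 404.0], [773.0, 366.0]]
```

Request:
{"name": "servo_tool", "arguments": {"plan": [[[1,0,0,-0.5,0,0,0],[1,0,0,-0.5,0,0,0],[1,0,0,-0.5,0,0,0],[1,0,0,0,0,0,0],[1,0,0,0,0,0,0]]]}}

```text
t: 12.2
tool_pos: [0.6277, 0.0536, 0.0997]
orientation: [0.89, 3.013, 0.0]
force: [-0.0, -0.9, 4.3]
opening: 0.0118
```

```bash
cat > r.py <<'E'
from h import *
F=[];M=[]
for k in range(3):
    s,R=tool();eyes.read_camera("wrist");F.append(s["force"]);M.append(s["wrist_torque"])
print(s["t"],s["tool_pos"].round(4),"yaw",np.degrees(np.arctan2(R[1,1],R[0,1])).round(2),"F",np.mean(F,0).round(2),"M",np.mean(M,0).round(3),s["q"][5].round(2))
E
python3 r.py
```

```text
12.3 [0.6277 0.0535 0.0997] yaw 57.07 F [ 0.04 -0.94  4.39] M [-0.193 -0.078  0.07 ] -0.99
```

Force slope is about 0.8 N/mm, which matches the lock spring, so the key is at the socket floor. Now I turn clockwise about the key axis, which is about 1.9 mm off the TCP.

Request:
{"name": "servo_tool", "arguments": {"plan": [[[1,0.1,0.08,0.1,0,0,-0.07],[1,0.1,0.08,0.1,0,0,-0.07],[1,0.1,0.08,0.1,0,0,-0.07],[1,0.1,0.08,0.1,0,0,-0.07],[1,0.12,0.09,0.1,0,0,-0.07],[1,0,0,0,0,0,0]]]}}

```text
t: 12.95
tool_pos: [0.6284, 0.0535, 0.1002]
orientation: [1.403, 2.81, -0.001]
force: [1.2, -2.9, 4.4]
opening: 0.0117
```

```bash
python3 r.py
```

```text
13.05 [0.6284 0.0536 0.1002] yaw 37.12 F [ 1.26 -3.07  4.57] M [-0.758 -0.261  0.021] -0.64
```

Request:
{"name": "servo_tool", "arguments": {"plan": [[[1,0.2,-0.2,0,0,0,-0.07],[1,0.15,-0.1,0,0,0,-0.07],[1,0.13,0,0,0,0,-0.07],[1,0.13,0,0,0,0,-0.07],[1,0.13,0,0,0,0,-0.07],[1,0,0,0,0,0,0]]]}}

```text
t: 13.7
tool_pos: [0.629, 0.0537, 0.1001]
orientation: [1.869, 2.525, 0.0]
force: [1.3, -1.6, 5.2]
opening: 0.0121
```

```bash
python3 r.py
```

```text
13.8 [0.629  0.0537 0.1002] yaw 17.12 F [ 1.23 -1.99  4.57] M [-0.547 -0.253  0.032] -0.29
```

Request:
{"name": "servo_tool", "arguments": {"plan": [[[1,0.2,-0.1,0,0,0,-0.07],[1,0.2,-0.1,0,0,0,-0.07],[1,0.15,-0.05,0,0,0,-0.07],[1,0.13,0,0,0,0,-0.07],[1,0.13,0,0,0,0,-0.07],[1,0,0,0,0,0,0]]]}}

```text
t: 14.45
tool_pos: [0.6297, 0.0536, 0.1001]
orientation: [-2.28, -2.161, -0.0]
force: [0.6, -1.3, 4.4]
opening: 0.0117
```

```bash
python3 r.py
```

```text
14.55 [0.6297 0.0535 0.1001] yaw -2.92 F [ 0.45 -1.46  4.24] M [-0.316 -0.125  0.007] 0.05
```

Request:
{"name": "servo_tool", "arguments": {"plan": [[[1,0.15,-0.1,0,0,0,-0.07],[1,0.12,-0.05,0,0,0,-0.07],[1,0.12,-0.05,0,0,0,-0.06],[1,0,0,0,0,0,0]]]}}

```text
t: 15.0
tool_pos: [0.63, 0.0534, 0.1001]
orientation: [-2.484, -1.923, -0.0]
force: [-0.5, 0.4, 4.4]
opening: 0.0112
```

```bash
python3 r.py
```

```text
15.1 [0.63   0.0534 0.1001] yaw -14.39 F [-0.19 -0.26  4.65] M [-0.085 -0.023  0.013] 0.25
```

Request:
{"name": "servo_tool", "arguments": {"plan": [[[1,0.06,-0.02,0,0,0,-0.03],[1,0.06,-0.02,0,0,0,-0.03],[1,0,0,0,0,0,0]]]}}

```text
t: 15.45
tool_pos: [0.6301, 0.0533, 0.1001]
orientation: [-2.542, -1.845, 0.0]
force: [-0.1, 0.5, 5.0]
opening: 0.0119
```

```bash
python3 r.py
```

```text
15.55 [0.6302 0.0533 0.1001] yaw -17.97 F [-0.22  0.15  4.47] M [0.069 0.053 0.047] 0.32
```

Request:
{"name": "servo_tool", "arguments": {"plan": [[[1,0.04,-0.02,0,0,0,-0.03],[1,0.04,-0.02,0,0,0,-0.02],[1,0,0,0,0,0,0]]]}}

```text
t: 15.9
tool_pos: [0.6302, 0.0532, 0.1001]
orientation: [-2.588, -1.781, 0.0]
force: [-0.3, 0.4, 3.9]
opening: 0.0117
```

```bash
python3 r.py
```

```text
16.0 [0.6302 0.0532 0.1001] yaw -20.85 F [-0.52  0.83  3.98] M [0.193 0.156 0.017] 0.37
```

Request:
{"name": "servo_tool", "arguments": {"plan": [[[1,0.04,-0.02,0,0,0,-0.02],[1,0.02,-0.01,0,0,0,-0.01],[1,0,0,0,0,0,0]]]}}

```text
t: 16.35
tool_pos: [0.6303, 0.0531, 0.1001]
orientation: [-2.614, -1.743, 0.0]
force: [-0.3, 1.3, 4.4]
opening: 0.0118
```

```bash
python3 r.py
```

```text
16.45 [0.6303 0.0532 0.1001] yaw -22.57 F [-0.52  0.98  3.73] M [0.283 0.189 0.024] 0.4
```

Request:
{"name": "servo_tool", "arguments": {"plan": [[[1,0.04,0,0,0,0,-0.02],[1,0.03,0,0,0,0,-0.02],[1,0,0,0,0,0,0]]]}}

```text
t: 16.8
tool_pos: [0.6304, 0.0531, 0.1001]
orientation: [-2.649, -1.689, 0.0]
force: [-0.1, 2.5, 4.7]
opening: 0.0119
```

```bash
python3 r.py
```

```text
16.9 [0.6304 0.0531 0.1001] yaw -24.86 F [-0.32  2.06  3.69] M [0.274 0.232 0.028] 0.44
```

Request:
{"name": "servo_tool", "arguments": {"plan": [[[1,0.04,0,0,0,0,-0.02],[1,0.02,0,0,0,0,-0.01],[1,0,0,0,0,0,0]]]}}

```text
t: 17.25
tool_pos: [0.6305, 0.0531, 0.1001]
orientation: [2.673, 1.65, -0.0]
force: [-0.8, 0.6, 4.4]
opening: 0.0118
```

```bash
python3 r.py
```

```text
17.35 [0.6305 0.0531 0.1001] yaw -26.58 F [-1.25  1.12  3.97] M [0.219 0.308 0.07 ] 0.47
```

Request:
{"name": "servo_tool", "arguments": {"plan": [[[1,0,0,0,0,0,-0.015],[1,0,0,0,0,0,-0.01],[1,0,0,0,0,0,0]]]}}

```text
t: 17.7
tool_pos: [0.6305, 0.0531, 0.1001]
orientation: [2.694, 1.617, -0.0]
force: [-0.2, 1.5, 4.5]
opening: 0.0116
```

```bash
python3 r.py; python3 - <<'E'
from h import *
im=eyes.read_camera("wrist");cv2.imwrite("pics/w5.png",im[:,:,::-1])
cv2.imwrite("pics/w5c.png",cv2.resize(im[170:310,234:414,::-1],None,fx=4,fy=4,interpolation=cv2.INTER_CUBIC))
E
```

```text
17.8 [0.6305 0.0531 0.1001] yaw -28.01 F [-0.31  0.76  4.31] M [0.165 0.296 0.136] 0.49
```

View pics/w5c.png

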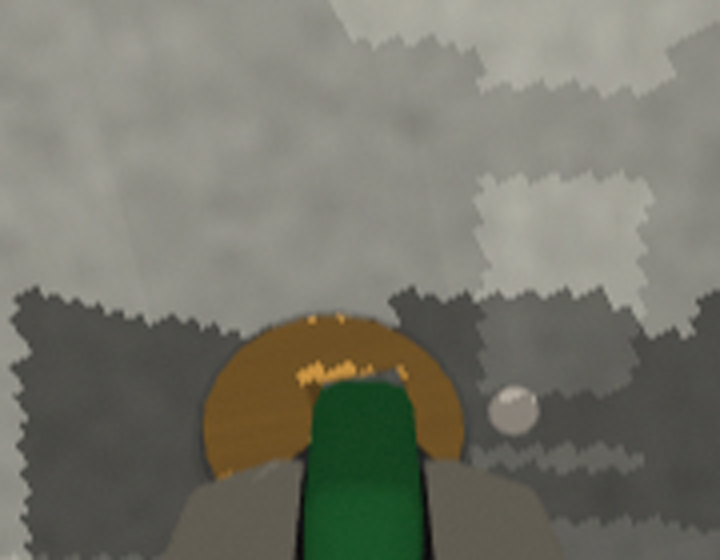

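Torque is now climbing steeply: 0.03, 0.07, then 0.136 N m, against 0.05 of friction. That is the stop. One tiny confirming step.

Request:
{"name": "servo_tool", "arguments": {"plan": [[[1,0,0,0,0,0,-0.006],[1,0,0,0,0,0,0]]]}}

```text
t: 18.1
tool_pos: [0.6305, 0.053, 0.1002]
orientation: [2.698, 1.609, 0.0]
force: [-1.2, -0.4, 3.8]
opening: 0.0117
```

```bash
python3 r.py
```

```text
18.2 [0.6305 0.0531 0.1001] yaw -28.36 F [-0.47  0.3   4.02] M [0.115 0.288 0.187] 0.5
```

Request:
{"name": "servo_tool", "arguments": {"plan": [[[1,0,0,0,0,0,0.02],[1,0,0,0.5,0,0,0],[1,0,0,0.5,0,0,0],[1,0,0,0.5,0,0,0],[1,0,0,0,0,0,0]]]}}

```text
t: 18.75
tool_pos: [0.6305, 0.0531, 0.1016]
orientation: [-2.682, -1.636, 0.0]
force: [-1.2, 1.1, 3.3]
opening: 0.0115
```

```bash
python3 r.py
```

```text
18.85 [0.6305 0.0531 0.1016] yaw -27.22 F [-0.5   0.94  3.18] M [0.059 0.208 0.091] 0.48
```

Request:
{"name": "servo_tool", "arguments": {"plan": [[[1,0,0,0.5,0,0,0],[1,0,0,0.5,0,0,0],[0.5,0,0,0,0,0,0],[0.2,0,0,0,0,0,0],[0.0,0,0,0,0,0,0],[-0.2,0,0,0,0,0,0],[-0.2,0,0,0,0,0,0],[-0.2,0,0,0,0,0,0],[-0.2,0,0,0,0,0,0],[-0.2,0,0,0,0,0,0]]]}}

```text
t: 19.9
tool_pos: [0.6305, 0.0531, 0.1027]
orientation: [2.682, 1.637, 0.0]
force: [1.5, -0.2, -0.7]
opening: 0.0555
```

Request:
{"name": "servo_tool", "arguments": {"plan": [[[-0.2,0,0,8,0,0,0],[-0.2,0,0,15,0,0,0],[-0.2,0,0,20,0,0,0],[-0.2,0,0,25,0,0,0],[-0.2,-15,20,25,0,0,0],[-0.2,-30,30,10,0,0,0],[-0.2,-30,30,0,0,0,0],[-0.2,0,0,0,0,0,0],[-0.2,0,0,0,0,0,0]]]}}

```text
t: 20.8
tool_pos: [0.5556, 0.1338, 0.2075]
orientation: [2.679, 1.638, 0.003]
force: [0.5, -0.9, -0.3]
opening: 0.0556
```

```bash
python3 r.py; python3 - <<'E'
from h import *
s,R=tool();i=eyes.camera_info("wrist");im=eyes.read_camera("wrist");cv2.imwrite("pics/w6.png",im[:,:,::-1])
np.savez("w6.npz",**i)
p=proj([[.629,.0525,.06],[.619,.0297,.06],[.629,.0525,.1275]],i);print(p)
sc=eyes.read_camera("scene");cv2.imwrite("pics/s6.png",sc[:,:,::-1])
c=np.clip(p[0].astype(int),[60,60],[580,420])
a=cv2.resize(im[c[1]-60:c[1]+60,c[0]-60:c[0]+60,::-1],(400,400),interpolation=cv2.INTER_CUBIC)
b=cv2.resize(sc[205:265,350:410,::-1],(400,400),interpolation=cv2.INTER_CUBIC)
cv2.imwrite("pics/c6.png",np.hstack([a,b]));print(c)
E
```

```text
20.9 [0.5563 0.1327 0.2067] yaw -27.23 F [ 0.25 -0.35  0.26] M [-0.084  0.074 -0.005] 0.62
[[440.78497617 274.43251674]
 [440.08260548 300.57235494]
 [470.01268355 309.27139197]]
[440 274]
```

View pics/c6.png

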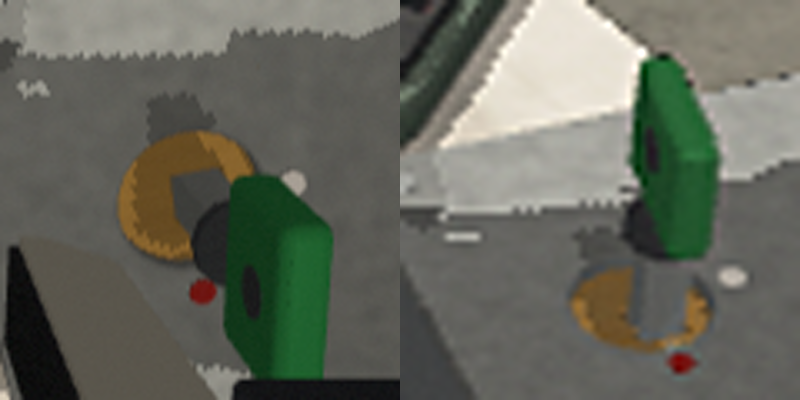

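The key stands in the lock, with the red dot at (203,291) in the left half. The shank hides the pointer from here, so I move the hand clear and use the top camera.

Request:
{"name": "servo_tool", "arguments": {"plan": [[[-0.2,-15,35,0,0,0,0],[-0.2,-15,40,0,0,0,0],[-0.2,-15,40,0,0,0,0],[-0.2,-15,40,0,0,0,0],[-0.2,0,0,0,0,0,0],[-0.2,0,0,0,0,0,0]]]}}

```text
t: 21.65
tool_pos: [0.4956, 0.2883, 0.2053]
orientation: [2.68, 1.638, -0.001]
force: [-0.6, 0.2, 0.6]
opening: 0.0557
```

```bash
python3 - <<'E'
from h import *
t=eyes.read_camera("top");sc=eyes.read_camera("scene");cv2.imwrite("pics/t7.png",t[:,:,::-1]);cv2.imwrite("pics/s7.png",sc[:,:,::-1])
a=cv2.resize(t[175:220,325:370,::-1],(400,400),interpolation=cv2.INTER_CUBIC)
b=cv2.resize(sc[205:265,350:410,::-1],(400,400),interpolation=cv2.INTER_CUBIC)
i=eyes.camera_info("scene")
K=np.array([.629,.0525]);ang=np.radians(-28-90+0)  # key x dir
an=np.radians(-117.)
ux=np.array([np.cos(an),np.sin(an)]);uy=np.array([-ux[1],ux[0]])
for z,c in((.1275,(0,0,255)),(.0915,(255,0,255))):
    for im_,inf,o,f in((b,i,(350,205),400/60),(a,eyes.camera_info("top"),(325,175),400/45)):
        P=[[*(K+sx*.021*ux+sy*.006*uy),z] for sx,sy in((1,1),(1,-1),(-1,-1),(-1,1))]
        cv2.polylines(im_,[((proj(P,inf)-o+.5)*f).astype(int)],True,c,1)
cv2.imwrite("pics/c7.png",np.hstack([a,b]))
E
```

```text
(no output)
```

View pics/c7.png

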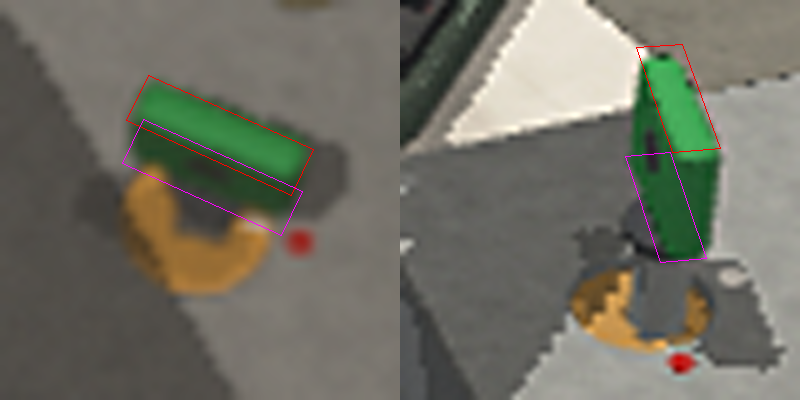

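The handle outlines match the home height in both views. The white pointer is at about (255,222) in the top crop, next to the red dot at (300,242). I'll check its direction.

```bash
python3 - <<'E'
from h import *
i=eyes.camera_info("top")
g=lambda p,z:ray([np.array(p)*45/400+[325,175]-.5],z,i)[0]
t=cv2.imread("pics/t7.png");h=cv2.cvtColor(t,cv2.COLOR_BGR2HSV)
print(t[198:204,350:358].tolist() if 0 else "")
w0=g((197,218),.06);r=g((300,242),.06)
p=g((255,222),.0535);d=np.array([.6257,.0553])-w0[:2]
print("well",w0,"red dir",np.degrees(np.arctan2(*(r-w0)[1::-1])))
s=np.array([.6293,.0524])-d
v=p[:2]-s;print("pointer",p,"dir",np.degrees(np.arctan2(v[1],v[0])),np.hypot(*v))
E
```

```text
well [0.62751403 0.05486745 0.06      ] red dir -105.31525908115393
pointer [0.62780264 0.04020752 0.0535    ] dir -105.72631365205304 0.012217256071052765
```

```bash
python3 -c "
from plant import job;print(job.close_job())"
```

```text
the job is handed in; nothing more can be done
None
```

The key is out of its stand, fully home in the brass lock, and turned clockwise to the stop. I released it, moved the hand well clear, and handed the job in at about 22 s of the 72 s allowed.

**Seating:** the downward force rose at about 0.75 N/mm, close to the lock spring's 0.8 N/mm. After release, the handle height in the top and scene views matched the fully-home position. Net vertical force stayed under about 6 N and side loads under about 4 N.

**Stop:** torque rose from 0.03 to 0.19 N m over the last few degrees, above the 0.05 N m friction and under the 0.2 N m limit. In the top view the white pointer reads -105.7° and the red dot -105.3°, so they agree to well within reading error.

**Disagreements:**
- The key sat about 2 mm off the centre of the jaws, so I turned the hand about the key's own axis.
- The 3.2 N that first moves the lock built up gradually instead of as a clear step. It pointed to a home height a few millimetres lower than the grasp height predicted. The spring slope and the final pictures still show it seated.

I did not go near the tape roll, screwdriver or multimeter with the hand, and felt no contact with the enclosure.

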